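# Pack the hand-held tester into its case and clamp the lid

## Task

Pack the long grey hand-held tester away in the open black case: lay it face up and lengthwise in the empty compartment, set down rather than dropped, then close the lid fully and, only after that, swing the steel hold-down bar over until it lies flat on the lid. Leave the charger in the case and the other things on the bench where they are.

Things in the scene. Friction and masses are not known exactly. Their poses are not given: they have to be found in the camera images.
- tester: Grey plastic hand-held tester, a block 130 long (its x) x 50 wide (its y) x 40 high (z, up when face up; a dial and small screen on top stand up to 3 mm higher). Origin: centre of the underside. About 0.2 to 0.4 kg. Lies face up on the bench at any yaw, in one of three places at the robot's left. The longest of the grey blocks.
- case: Open black case fixed to the bench, 235 (its x) x 150 (y) x 60 high, walls and floor 5 thick. Origin: centre of underside. A wall at x = 0, as high as the rim, makes two compartments 110 (x) x 140 (y), 55 deep, centred at x = -57.5 and +57.5. Lid hinged along the +y rim. Two steel bracket cheeks for the bar stand outside the -y wall: x -26 to 26, y -99 to -75, up to z 86.
- pad: Thin grey felt pad, 100 (its x, parallel to the case's x) x 130 (its y) x 3 thick, fixed on the floor of the empty compartment, centred in it. Origin: centre of its underside, 5 above the bench. The tester goes on it with its long side along the pad's y, either end first.
- charger: Grey block 85 x 90 x 42 high (bystander, loose) in the middle of the other compartment. Origin: centre of the underside. Which compartment it is in varies.
- lid (a joint): Lid angle, rad: 0 shut (rests on the rim), 1.57 upright, at most 2.1 (leaning outwards). Starts wide open. Plain plate 235 (along the hinge) x 150 x 8 thick, no handle. Its stiff hinge (0.38 N m friction, plus the lid's 0.35 kg) holds it where it is left: push it all the way, about 4 N at 100 mm from the hinge.
- lid_hinge (a point): Middle of the lid's hinge line: case y = +75, z = 60.5, parallel to the case's x. It lies on the lid's inner face (the underside when shut); the outer face is 8 farther out.
- lid_edge (a point): Middle of the lid's free edge, halfway through its thickness: 150 mm from the hinge line. Its z axis is normal to the lid and points out of the outer face (up when shut), its y axis points from the free edge to the hinge.
- bar (a joint): Angle of the steel hold-down bar, rad: 0 lying flat just above the shut lid (its top then 83 above the bench), 1.57 upright, at most 2.5 (leaning outwards). Starts leaning outwards. Flat bar 120 long, 26 wide, 10 thick, in the middle of the case's length (x = 0). Friction of 0.15 N m holds it where it is left; no spring or snap.
- bar_hinge (a point): Middle of the bar's hinge line: case x = 0, y = -87, z = 78, parallel to the case's x, in the middle of the bar's thickness. Closing, the bar swings up and over towards the case's +y.
- bar_end (a point): Middle of the free end of the bar, 120 mm from its hinge line. Its y axis points along the bar away from the hinge, its z axis out of the face that is uppermost when the bar lies flat.
- adapter: Grey block 80 x 56 x 40 high (bystander, loose) on the bench at the robot's left. Origin: centre of the underside.
- tray: Small open black tray of screws 75 x 58 x 28 high (bystander, loose) on the bench at the robot's left. Origin: centre of the underside.
- can: Upright spray can, 56 diameter, 150 high (bystander, loose) on the bench right of the case. Origin: centre of the underside.
There are look-alikes about, which are no part of the job. What is shaped like the tester but blue or green is not meant.

How it is judged (in metres and radians):
On the way, in this order (a step that is already met when the one before it is completed fails the run):
1. the tester lies face up and lengthwise on the floor pad of the empty compartment, let go, with the lid still open (horizontal distance between tester and pad below 0.034 m and z of tester in the frame of pad below 0.008 m and angle between tester's own z axis and vertical below 0.12 rad and angle between the x axis of tester and the y axis of pad, either way round below 0.26 rad and contact force between the fingers and tester below 0.1 N and value of joint lid above 1 rad), for 0.2 s.
2. the lid is fully shut, the bar not yet swung over (value of joint lid below 0.05 rad and value of joint bar above 1.2 rad), for 0.1 s.
3. the bar lies flat on the shut lid (value of joint bar below 0.07 rad and value of joint lid below 0.05 rad), for 0.2 s.
At the end, for the whole second after the job is handed in: The tester rests face up (within 7 deg) and lengthwise (within 15 deg, either end first) on the pad of the empty compartment; lid shut (under 0.05 rad), bar flat on it (under 0.07 rad); charger, adapter, tray and can within 25 mm of where they stood (all of step 3 and horizontal distance between tester and pad below 0.034 m and z of tester in the frame of pad below 0.008 m and angle between tester's own z axis and vertical below 0.12 rad and angle between the x axis of tester and the y axis of pad, either way round below 0.26 rad and linear speed of tester below 0.02 m/s and distance of each of charger, adapter, tray, can from where it was at the start of the episode below 0.025 m); the robot touches nothing.
It fails at once if the tester is let go more than 25 mm above the compartment's pad (dropped in) (horizontal distance between tester and pad below 0.09 m and z of tester in the frame of pad above 0.028 m and contact force between the fingers and tester below 0.05 N).
It fails at once if the bar is swung over while the lid is open (value of joint bar below 1 rad and value of joint lid above 0.25 rad).
It fails at once if charger, adapter, tray or can is pushed more than 25 mm from where it stood (distance of any of charger, adapter, tray, can from where it was at the start of the episode above 0.025 m).
It also fails if it takes over 59 s, if anything falls off the work surface, if the arm or the gripper's body presses on something with over 40 N, if the wrist force passes 120 N, or if a joint passes its speed limit or range.

## Robot

A 6-joint arm with a two-finger parallel gripper is mounted at the origin on the work surface. World frame = base frame: x ahead of the robot, y to its left, z up, the work surface at z = 0. Lengths are in mm, angles in rad, forces in N, time in s.
With the tool pointing down it reaches from about 350 to 975 mm from the base axis. Payload 7.1 kg.
Tool frame: the origin (TCP) lies at the very end of the fingers, on their centre line; the grasp point (between the pads) lies 19 mm behind it; x points along the fingers, y is the direction in which the jaws open and shut, and the axes are right-handed (so a half turn about x gives the same grasp; the last joint's range is limited). The gripper opens to 88 mm and grips with 3 to 60 N. Pads are 20 mm wide; open, the fingers measure 115 mm over their backs; the gripper's body (75 mm by 178 mm) begins 61 mm behind the grasp point.
Start: joints at [-1.248, 0.423, 1.63, -0, 1.089, -0.019], TCP at [209.507, -588.822, 200.375] pointing down, gripper open.
Joint ranges: [-3, 3], [-0.9, 2.11], [0.09, 2.58], [-1.31, 4.45], [0.11, 2.69], [-2.54, 2.54]. Speed limits (rad/s): [2.39, 2.39, 3.01, 3.14, 3.14, 3.14].

## Interface

Orientations are given as a rotation vector (axis times angle).
In Python, from workcell import ctrl gives the robot as it stands. The module is installed in compiled form; this text tells all that it offers.
- The arm moves only by the tool carry_out, never from a script. Its argument "commands" is a list of rows, each a list of 6 numbers: the shift along the tool's x, y, z in m, then the turn, a rotation vector about the tool's x, y, z in degrees. In form: [[tx, ty, tz, rx, ry, rz], ...]. A call has 1 to 8 rows; each row shifts and turns the pose as measured when the row begins, along the tool's axes as they then stand; what a row does not reach is not made up. A row lasts 1/8 s, in which the tool goes at most 62.5 mm and 10.7 degrees, less where a joint would pass 70% of its speed; a pose out of reach is approached as far as the arm can. A call with a gripper value outside its range is refused whole. "grip" is the closure, from 0 (fully open) to 1 (shut), set as the call begins (left out, the last holds). The fingers move at their own pace and stop on an object; the grip force is fixed at half the most. Time passes only in rows, so rows that do not move let the fingers close. It gives the time, the measured TCP pose, the force and the opening at its end, in the units of the state.
- ctrl.get_obs(): the state, without advancing time (a new reading comes with each control period).
- ctrl.get_image(name): name is "side" or "top" or "wrist"; returns a dict with "pixels" (400x640x3 uint8, blue, green, red), "intrinsics" (3x3 intrinsics, pixels), "rvec" (rotation vector, rad) and "tvec" (3), from world to camera coordinates, as OpenCV has them. Camera axes: x right, y down, z forward; pixel columns grow to the right and rows downward; lengths in mm; the calibration is good to about 2 mm. A picture is of the moment at which its call begins. There is no depth.
- ctrl.close_job(): hands the job in, once; it reports no verdict.
The state is a dict: "t": time; "qpos": joint angles; "qvel": joint speeds; "joint_torque": joint torques, N m; "ee_pos": TCP position; "orientation": TCP orientation; "ft_force": force on the tool from outside, world axes, zero at the start; "moment": the same for the moment, N m; "width": finger opening in mm.
Only numpy, scipy, OpenCV 4.12 (cv2) and the standard library are available. Lean on these libraries where they do the work, as an engineer would, in place of code of your own. Each camera call takes 0.05 s, during which the arm holds its last target. There are 200 camera calls.

## Working session

There is one attempt and no reset: what is moved stays moved. The work goes in short steps, Python scripts to look and compute and a tool call to move; the robot and the scene stay as the last step left them, time stands still between calls to the robot, and variables do not carry over. Pictures are saved under pics/ and viewed, about 8 in all and at most 12, crops included, and the job is handed in when it is done.

Besides the shell and the picture viewer there is one more tool, called after ">>>" as name(argument=value, ...) on one line, values as JSON. carry_out: Moves the arm, as the interface text tells. Its arguments: {"type":"object","properties":{"commands":{"type":"array"},"grip":{"type":"number"}},"required":["commands"]}

```bash
mkdir -p pics
cat > h.py <<'E'
import numpy as np, cv2, sys
from scipy.spatial.transform import Rotation as R
from workcell import ctrl
def snap(name,fn,save=True):
    im=ctrl.get_image(name); np.save(f'pics/{fn}.npy',im,allow_pickle=True); cv2.imwrite(f'pics/{fn}.png',np.asarray(im['pixels'],np.uint8)); return im
def load(fn): return np.load(f'pics/{fn}.npy',allow_pickle=True).item()
def cam(im):
    K=np.array(im['intrinsics'],float);Rm=R.from_rotvec(np.ravel(im['rvec'])).as_matrix();t=np.ravel(im['tvec']);return K,Rm,t
def ray(im,uv,z):  # world point on plane z
    K,Rm,t=cam(im);c=-Rm.T@t;d=Rm.T@np.linalg.solve(K,[uv[0],uv[1],1.]);return c+d*(z-c[2])/d[2]
def proj(im,P):
    K,Rm,t=cam(im);p=(np.atleast_2d(P)@Rm.T+t)@K.T;return p[:,:2]/p[:,2:]
def crop(fn,x0,y0,x1,y1,s):
    p=np.asarray(load(fn)['pixels'],np.uint8)[y0:y1,x0:x1];cv2.imwrite(f'pics/{fn}_c.png',cv2.resize(p,None,fx=s,fy=s,interpolation=cv2.INTER_CUBIC))
def st():
    o=ctrl.get_obs();print('t',o['t'],'q',np.round(o['qpos'],3),'p',np.round(o['ee_pos'],1),'\nR(cols=tool axes)\n',np.round(R.from_rotvec(o['orientation']).as_matrix(),3),'f',np.round(o['ft_force'],1),'w',o['width']);return o
E
python3 - <<'E'
from h import *
st()
for n in('top','side'):
    im=snap(n,n+'1');K,Rm,t=cam(im);print(n,K.round(1).tolist(),(-Rm.T@t).round(),Rm[2].round(2))
a=np.hstack([load('top1')['pixels']]);
E
```

```text
t 0.0 q [-1.248  0.424  1.631 -0.     1.089 -0.019] p [ 209.3 -588.3  199.6] 
R(cols=tool axes)
 [[-0.     0.335 -0.942]
 [ 0.001 -0.942 -0.335]
 [-1.    -0.002 -0.   ]] f [-0.5  0.1 -0.2] w 87.89397691813527
top [[427.0, 0.0, 316.4], [0.0, 427.0, 198.0], [0.0, 0.0, 1.0]] [ 266.   64. 1279.] [ 0.11  0.01 -0.99]
side [[469.9, 0.0, 318.6], [0.0, 469.9, 204.3], [0.0, 0.0, 1.0]] [ -42. 1244. 1290.] [ 0.25 -0.67 -0.7 ]
```

View pics/top1.png

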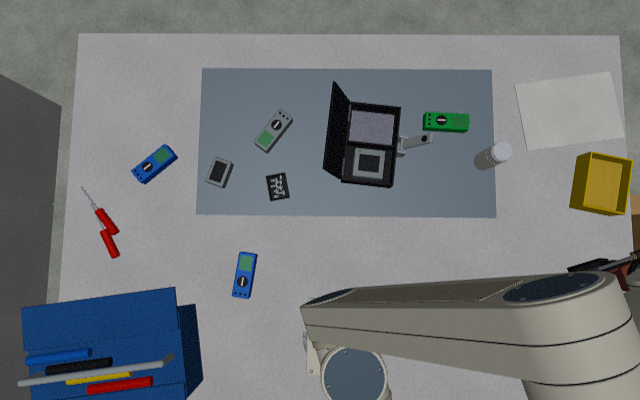

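View pics/side1.png

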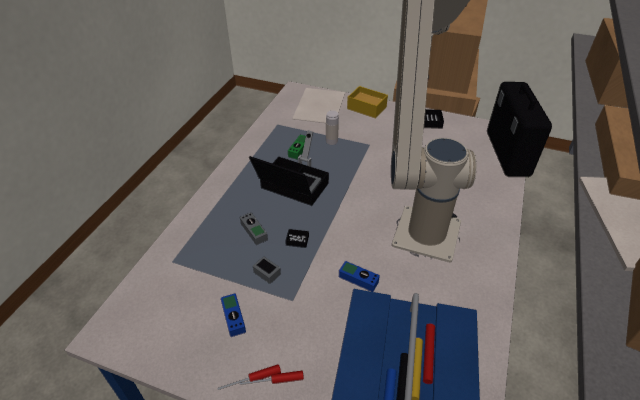

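The top view shows the grey tester at about (273,131), the adapter at (219,172), the tray at (277,186) and the case at about (370,145). The lid is on the left (world +y), the empty compartment is at the far end, (372,127), and the bar points right towards (430,139).

```bash
python3 -c "
from h import *
crop('top1',240,70,440,200,4)"
```

```text
(no output)
```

View pics/top1_c.png

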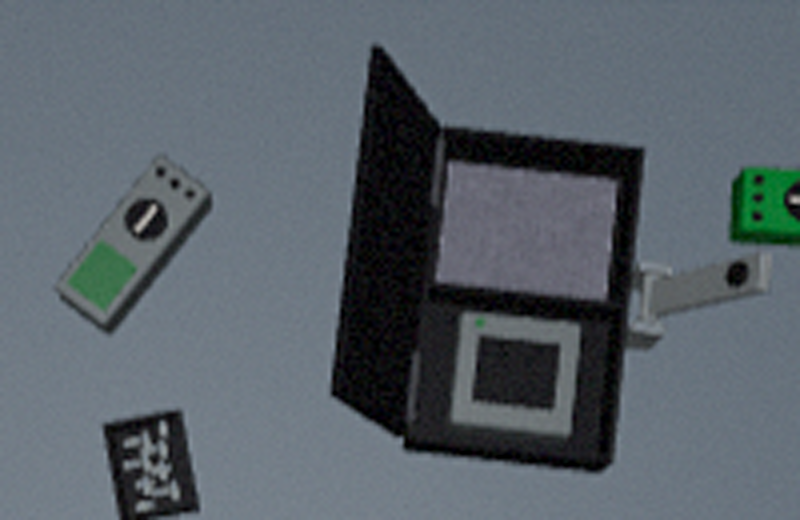

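```bash
python3 -c "
from h import *
im=load('top1')
f=lambda L,z:np.array([ray(im,(240+u/4,70+v/4),z)[:2] for u,v in L])
for n,L,z in (('tester top',[(160,155),(207,192),(105,325),(57,288)],40),('rim',[(440,128),(643,150),(607,468),(405,440)],60),('pad',[(447,160),(618,180),(608,300),(436,285)],8),('lid far',[(375,44),(333,393)],195),('charger',[(463,310),(582,322),(574,437),(450,427)],47),('barroot',[(648,290)],78),('barend',[(765,272)],150),('adapter',[(-85,408)],40)):
  p=f(L,z);print(n,p.round().tolist(),p.mean(0).round(1),[round(float(np.linalg.norm(p[i]-p[i-1]))) for i in range(len(p))],[round(float(np.degrees(np.arctan2(*(p[i]-p[i-1])[::-1]))),1) for i in range(len(p))])
"
```

```text
tester top [[667.0, 195.0], [639.0, 159.0], [537.0, 233.0], [565.0, 269.0]] [602.2 213.8] [126, 45, 125, 46] [-36.1, -128.2, 144.1, 52.8]
rim [[683.0, -13.0], [667.0, -162.0], [432.0, -134.0], [451.0, 11.0]] [558.2 -74.4] [233, 149, 237, 146] [-6.0, -96.0, 173.2, 82.6]
pad [[675.0, -22.0], [661.0, -152.0], [567.0, -144.0], [578.0, -14.0]] [620.2 -83. ] [98, 131, 94, 131] [-4.7, -96.4, 174.9, 85.4]
lid far [[693.0, 38.0], [460.0, 64.0]] [576.7  50.9] [234, 234] [-6.2, 173.8]
charger [[550.0, -31.0], [541.0, -118.0], [456.0, -112.0], [463.0, -22.0]] [502.4 -71. ] [87, 87, 85, 90] [-6.1, -95.4, 175.8, 85.9]
barroot [[558.0, -161.0]] [ 558.2 -161.1] [0] [0.0]
barend [[554.0, -226.0]] [ 553.7 -226.2] [0] [0.0]
adapter [[474.0, 371.0]] [474.  371.3] [0] [0.0]
```

>>> carry_out(commands=[[-0.015, 0, 0, -10, 0, 0], [-0.015, 0, 0, -10, 0, 0], [-0.015, 0, 0, -10, 0, 0], [-0.015, 0, 0, -10, 0, 0], [-0.015, 0, 0, -10, 0, 0], [-0.015, 0, 0, -10, 0, 0], [-0.01, 0, 0, -10, 0, 0], [0, 0, 0, -10, 0, 0]], grip=0)

```text
t: 1.1
ee_pos: [208.6, -586.1, 298.6]
orientation: [1.057, 1.311, -1.048]
ft_force: [0.1, 0.2, -1.2]
width: 88.1
```

```bash
cat >> h.py <<'E'
def plan(p,yaw,dip=0,n=None,step=45.):
    """rows from the pose now to TCP p with tool y at world yaw (deg) and tool tilted by dip deg about tool y"""
    o=ctrl.get_obs();T=R.from_rotvec(o['orientation']);P=np.array(o['ee_pos'])
    a=np.radians(yaw);y=np.array([np.cos(a),np.sin(a),0]);x=np.array([0,0,-1.])
    G=R.from_matrix(np.c_[x,y,np.cross(x,y)])*R.from_euler('y',dip,degrees=True)
    d=(T.inv()*G).as_rotvec();D=np.array(p)-P
    n=n or int(max(np.ceil(np.linalg.norm(D)/step),np.ceil(np.degrees(np.linalg.norm(d))/9),1))
    print('t',round(o['t'],2),'p',P.round(1),'f',np.round(o['ft_force'],1),'w',round(float(o['width']),1),'n',n)
    for i in range(n):
        Ti=T*R.from_rotvec(d*i/n);print(np.r_[(Ti.inv().apply(D/n)/1000).round(4),np.degrees(d/n).round(2)].tolist())
E
python3 -c "
from h import *
plan((602,214,280),53.7)"
```

```text
t 1.1 p [ 208.6 -586.1  298.6] f [ 0.1  0.2 -1.2] w 88.1 n 20
[0.0012, 0.0277, -0.0349, -2.08, -0.03, -0.01]
[0.0012, 0.0289, -0.0339, -2.08, -0.03, -0.01]
[0.0012, 0.0301, -0.0328, -2.08, -0.03, -0.01]
[0.0012, 0.0313, -0.0317, -2.08, -0.03, -0.01]
[0.0012, 0.0324, -0.0306, -2.08, -0.03, -0.01]
[0.0011, 0.0335, -0.0294, -2.08, -0.03, -0.01]
[0.0011, 0.0346, -0.0282, -2.08, -0.03, -0.01]
[0.0011, 0.0356, -0.0269, -2.08, -0.03, -0.01]
[0.0011, 0.0365, -0.0256, -2.08, -0.03, -0.01]
[0.0011, 0.0374, -0.0242, -2.08, -0.03, -0.01]
[0.0011, 0.0383, -0.0229, -2.08, -0.03, -0.01]
[0.001, 0.0391, -0.0215, -2.08, -0.03, -0.01]
[0.001, 0.0398, -0.02, -2.08, -0.03, -0.01]
[0.001, 0.0405, -0.0186, -2.08, -0.03, -0.01]
[0.001, 0.0412, -0.0171, -2.08, -0.03, -0.01]
[0.001, 0.0418, -0.0156, -2.08, -0.03, -0.01]
[0.001, 0.0423, -0.0141, -2.08, -0.03, -0.01]
[0.001, 0.0428, -0.0125, -2.08, -0.03, -0.01]
[0.001, 0.0432, -0.011, -2.08, -0.03, -0.01]
[0.0009, 0.0436, -0.0094, -2.08, -0.03, -0.01]
```

>>> carry_out(commands=[[0.001, 0.028, -0.035, -2, 0, 0], [0.001, 0.029, -0.034, -2, 0, 0], [0.001, 0.03, -0.033, -2, 0, 0], [0.001, 0.031, -0.032, -2, 0, 0], [0.001, 0.032, -0.031, -2, 0, 0], [0.001, 0.033, -0.029, -2, 0, 0], [0.001, 0.035, -0.028, -2, 0, 0], [0.001, 0.036, -0.027, -2, 0, 0]])

```text
t: 2.1
ee_pos: [367.6, -256.9, 290.5]
orientation: [0.844, 1.415, -0.83]
ft_force: [1.2, -0.1, 0.0]
width: 87.8
```

>>> carry_out(commands=[[0.001, 0.037, -0.026, -2, 0, 0], [0.001, 0.037, -0.024, -2, 0, 0], [0.001, 0.038, -0.023, -2, 0, 0], [0.001, 0.039, -0.021, -2, 0, 0], [0.001, 0.04, -0.02, -2, 0, 0], [0.001, 0.041, -0.018, -2, 0, 0], [0.001, 0.041, -0.017, -2, 0, 0], [0.001, 0.042, -0.015, -2, 0, 0]])

```text
t: 3.1
ee_pos: [530.3, 73.4, 284.2]
orientation: [0.621, 1.494, -0.607]
ft_force: [0.2, -0.8, 0.0]
width: 87.8
```

```bash
python3 -c "
from h import *
plan((602,214,240),53.7)"
```

```text
t 3.1 p [530.3  73.4 284.2] f [ 0.2 -0.8  0. ] w 87.8 n 4
[0.0114, 0.0375, -0.012, -2.16, -0.19, -0.07]
[0.0113, 0.0379, -0.0106, -2.16, -0.19, -0.07]
[0.0112, 0.0383, -0.0092, -2.16, -0.19, -0.07]
[0.0111, 0.0387, -0.0078, -2.16, -0.19, -0.07]
```

>>> carry_out(commands=[[0.011, 0.038, -0.012, -2.2, -0.2, 0], [0.011, 0.038, -0.011, -2.2, -0.2, 0], [0.011, 0.038, -0.009, -2.2, -0.2, 0], [0.011, 0.039, -0.008, -2.2, -0.2, 0], [0, 0, 0, 0, 0, 0]])

```text
t: 3.72
ee_pos: [603.1, 222.4, 237.5]
orientation: [0.489, 1.515, -0.485]
ft_force: [-0.2, 0.1, -1.0]
width: 88.0
```

```bash
python3 -c "
from h import *
plan((602,214,240),53.7)
snap('wrist','w1')"
```

```text
t 3.73 p [603.1 222.4 237.5] f [-0.2  0.1 -1. ] w 88.0 n 1
[-0.0026, -0.0075, 0.004, 0.68, -0.01, -0.14]
```

View pics/w1.png

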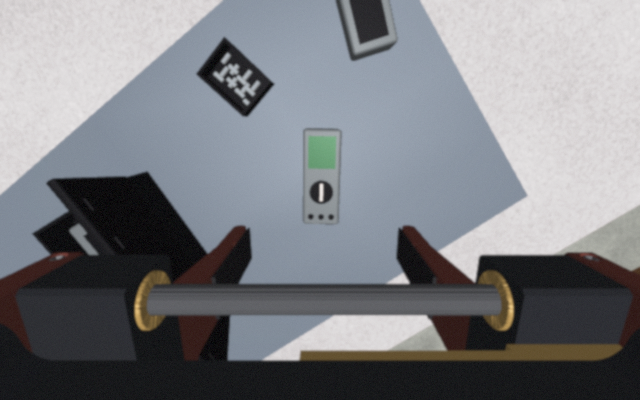

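The tester is upright in the wrist view, with its top face from (304,129) to (340,223). The tray and adapter are well clear of it.

```bash
python3 -c "
from h import *
im=load('w1');p=np.array([ray(im,c,40)[:2] for c in [(304.5,129),(340.5,129),(338,223),(303.5,222)]])
print(p.round(1),p.mean(0),[np.linalg.norm(p[i]-p[i-1]).round(1) for i in range(4)],[np.degrees(np.arctan2(*(p[i]-p[i-1])[::-1])).round(1) for i in range(4)])
plan((601,214,120),53.7)
"
```

```text
[[539.3 237.2]
 [566.1 274.7]
 [668.5 199.3]
 [639.4 161.2]] [603.30161774 218.09819962] [np.float64(125.7), np.float64(46.0), np.float64(127.2), np.float64(48.0)] [np.float64(142.8), np.float64(54.4), np.float64(-36.3), np.float64(-127.4)]
t 3.77 p [602.8 221.3 238. ] f [-0.3  0.3 -0.3] w 87.8 n 3
[0.0393, -0.0024, 0.0009, 0.2, 0.0, -0.04]
[0.0393, -0.0024, 0.0009, 0.2, 0.0, -0.04]
[0.0393, -0.0023, 0.0009, 0.2, 0.0, -0.04]
```

>>> carry_out(commands=[[0.045, -0.002, 0, 0, 0, 0], [0.045, -0.002, 0.001, 0, 0, 0], [0.045, 0, 0, 0, 0, 0], [0.035, 0, 0, 0, 0, 0], [0.025, 0, 0, 0, 0, 0], [0, 0, 0, 0, 0, 0]])

```text
t: 4.53
ee_pos: [601.4, 211.2, 41.5]
orientation: [0.495, 1.511, -0.491]
ft_force: [0.1, -0.1, 0.8]
width: 87.3
```

```bash
python3 -c "
from h import *
plan((603,216,9),53.6,n=3)
"
```

```text
t 4.53 p [601.4 211.2  41.5] f [ 0.1 -0.1  0.8] w 87.3 n 3
[0.0108, 0.0016, -0.0005, 0.1, 0.05, -0.07]
[0.0108, 0.0016, -0.0005, 0.1, 0.05, -0.07]
[0.0108, 0.0016, -0.0005, 0.1, 0.05, -0.07]
```

>>> carry_out(commands=[[0.012, 0.002, 0, 0, 0, 0], [0.011, 0.002, -0.001, 0, 0, 0], [0.01, 0.001, 0, 0, 0, 0], [0, 0, 0, 0, 0, 0]])

```text
t: 5.03
ee_pos: [606.0, 215.9, 10.1]
orientation: [0.498, 1.506, -0.489]
ft_force: [-0.4, 0.9, 0.1]
width: 88.2
```

>>> carry_out(commands=[[0, 0, 0, 0, 0, 0], [0, 0, 0, 0, 0, 0], [0, 0, 0, 0, 0, 0], [0, 0, 0, 0, 0, 0], [0, 0, 0, 0, 0, 0]], grip=1)

```text
t: 5.65
ee_pos: [606.7, 216.3, 11.2]
orientation: [0.499, 1.505, -0.488]
ft_force: [1.4, 0.6, -2.7]
width: 49.8
```

>>> carry_out(commands=[[-0.02, 0, 0, 0, 0, 0], [-0.04, 0, 0, 0, 0, 0], [-0.05, 0, 0, 0, 0, 0], [-0.05, 0, 0, 0, 0, 0], [-0.05, 0, 0, 0, 0, 0], [-0.04, 0, 0, 0, 0, 0], [-0.03, 0, 0, 0, 0, 0]])

```text
t: 6.52
ee_pos: [599.9, 213.9, 302.4]
orientation: [0.495, 1.511, -0.492]
ft_force: [-0.6, 0.1, -3.8]
width: 49.8
```

```bash
python3 -c "
from h import *
plan((618,-80,285),-6,step=43)
"
```

```text
t 6.53 p [599.9 213.9 302.4] f [-0.6  0.1 -3.8] w 49.8 n 7
[0.0025, -0.0324, 0.0269, 8.55, 0.01, -0.03]
[0.0025, -0.028, 0.0314, 8.55, 0.01, -0.03]
[0.0025, -0.0231, 0.0352, 8.55, 0.01, -0.03]
[0.0025, -0.0176, 0.0382, 8.55, 0.01, -0.03]
[0.0025, -0.0117, 0.0404, 8.55, 0.01, -0.03]
[0.0025, -0.0055, 0.0417, 8.55, 0.01, -0.03]
[0.0025, 0.0007, 0.0421, 8.55, 0.01, -0.03]
```

>>> carry_out(commands=[[0.002, -0.032, 0.027, 8.5, 0, 0], [0.002, -0.028, 0.031, 8.5, 0, 0], [0.002, -0.023, 0.035, 8.5, 0, 0], [0.002, -0.018, 0.038, 8.5, 0, 0], [0.002, -0.012, 0.04, 8.5, 0, 0], [0.002, -0.006, 0.042, 8.5, 0, 0], [0.002, 0.001, 0.042, 8.5, 0, 0], [0, 0, 0, 0, 0, 0]])

```text
t: 7.52
ee_pos: [611.3, -87.4, 299.7]
orientation: [1.313, 1.138, -1.294]
ft_force: [0.7, 0.8, -3.7]
width: 49.5
```

```bash
python3 -c "
from h import *
plan((618,-80,180),-6,step=43)
snap('wrist','w2')"
```

```text
t 7.53 p [611.3 -87.4 299.7] f [ 0.7  0.8 -3.7] w 49.5 n 3
[0.0399, 0.0014, -0.0025, -0.5, -0.08, -0.23]
[0.0399, 0.0016, -0.0026, -0.5, -0.08, -0.23]
[0.0399, 0.0018, -0.0026, -0.5, -0.08, -0.23]
```

View pics/w2.png

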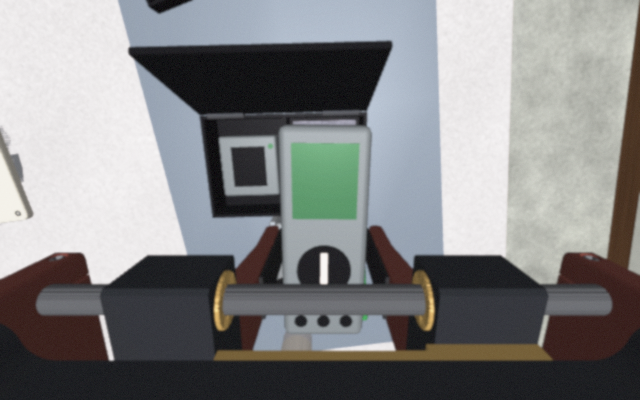

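The tester is held centrally. The case rim corners show at about (203,115), (367,111) and (213,216).

```bash
python3 -c "
from h import *
im=load('w2');o=ctrl.get_obs()
for c in [(203,115),(367,111),(213,216)]: print(ray(im,c,60).round(1))
M=np.array([[np.cos(-.105),-np.sin(-.105)],[np.sin(-.105),np.cos(-.105)]])
for q in [(-117.5,75),(117.5,75),(-117.5,-75),(57.5,0)]: print('model',(np.array([558.2,-74.5])+M@q).round(1))
# tester ends on its top face (z = tcp+30)
for c in [(324,127),(324,332)]: print('end',ray(im,c,300+29).round(1))
"
```

```text
[458.   12.8  60. ]
[686.1 -11.7  60. ]
[ 438.3 -134.    60. ]
model [449.2  12.4]
model [682.9 -12.2]
model [ 433.5 -136.8]
model [615.4 -80.5]
end [620.3 -21.5 329. ]
end [ 604.  -145.7  329. ]
```

```bash
python3 -c "
from h import *
plan((617,-84,95),-6.2,step=43)"
```

```text
t 7.58 p [611.4 -85.9 299.8] f [-0.5  0.4 -3.8] w 49.8 n 5
[0.041, 0.0006, -0.0003, -0.23, -0.06, -0.14]
[0.041, 0.0007, -0.0004, -0.23, -0.06, -0.14]
[0.041, 0.0008, -0.0004, -0.23, -0.06, -0.14]
[0.041, 0.0009, -0.0004, -0.23, -0.06, -0.14]
[0.041, 0.001, -0.0005, -0.23, -0.06, -0.14]
```

>>> carry_out(commands=[[0.042, 0.001, -0.001, -0.3, 0, 0], [0.042, 0.001, -0.001, -0.3, 0, 0], [0.042, 0.001, 0, -0.3, 0, 0], [0.035, 0.001, 0, -0.3, 0, 0], [0.02, 0, 0, 0, 0, 0], [0, 0, 0, 0, 0, 0], [0, 0, 0, 0, 0, 0]])

```text
t: 8.45
ee_pos: [619.5, -75.3, 120.3]
orientation: [1.289, 1.156, -1.259]
ft_force: [-0.2, -0.6, -3.0]
width: 49.7
```

```bash
python3 -c "
from h import *
plan((617,-84,80),-6.2,n=2)
snap('wrist','w3')
snap('side','s3');snap('top','t3')
a=cv2.resize(load('s3')['pixels'][110:230,220:380],None,fx=3,fy=3,interpolation=cv2.INTER_CUBIC)
cv2.imwrite('pics/w3b.png',np.hstack([cv2.resize(load('w3')['pixels'][0:300,150:450],(360,360)),a[:360,:430]]))"
```

```text
t 8.45 p [619.5 -75.3 120.3] f [-0.2 -0.6 -3. ] w 49.7 n 2
[0.0201, -0.0012, 0.0046, 0.5, -0.2, -0.51]
[0.0201, -0.001, 0.0045, 0.5, -0.2, -0.51]
```

View pics/w3b.png

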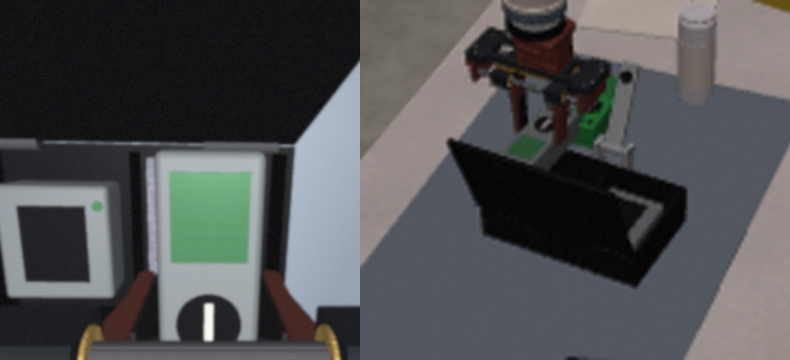

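The tester is over the empty compartment. Its end edge is at full-image v≈127, with corners at x≈282 and 370. The divider's inner edge is at x≈269, the outer wall at x≈387 and the hinge rim at v≈122.

```bash
python3 -c "
from h import *
im=load('w3')
M=np.array([[np.cos(-.107),-np.sin(-.107)],[np.sin(-.107),np.cos(-.107)]])
g=lambda u,v,z:((ray(im,(150+u/1.2,v/1.2),z)[:2]-[560,-74.5])@M).round(1)
print('divider',g(132,250,60),g(144,250,60),'outer',g(286,180,60),g(293,180,60),'rim+y',g(60,150,60),g(60,140,60),g(210,148,60))
print('tester corners/case frame',g(157,154,149),g(264,154,149), 'sides',g(160,250,149),g(262,250,149))
o=ctrl.get_obs();print('tcp case',(np.array(o['ee_pos'])[:2]-[560,-74.5])@M)
plan((617,-84,80),-6.2,n=2)"
```

```text
divider [5.  0.9] [13.8  1. ] outer [114.3  53.1] [119.2  53.2] rim+y [-40.8  70.9] [-40.2  77.5] [60.8 73.9]
tester corners/case frame [35.8 70.8] [82.4 71.6] sides [36.3 27.4] [83.9 27.9]
tcp case [59.39178924  4.9871907 ]
t 8.6 p [619.6 -75.9 120.5] f [ 0.1 -0.5 -3.2] w 49.6 n 2
[0.0202, -0.0013, 0.0043, 0.48, -0.2, -0.53]
[0.0202, -0.0011, 0.0042, 0.48, -0.2, -0.53]
```

>>> carry_out(commands=[[0.018, 0, 0.004, 0.4, -0.2, -0.5], [0.018, 0, 0.003, 0.4, -0.2, -0.5], [0, 0, 0, 0, 0, 0], [0, 0, 0, 0, 0, 0]])

```text
t: 9.1
ee_pos: [619.8, -83.7, 82.4]
orientation: [1.287, 1.156, -1.287]
ft_force: [0.0, 0.2, -3.1]
width: 49.3
```

```bash
python3 -c "
from h import *
plan((618.7,-82.8,60),-6.2,n=2)
im=snap('wrist','w4');plan((618.7,-82.8,60),-6.2,n=2)
cv2.imwrite('pics/w4c.png',cv2.resize(im['pixels'][60:300,180:460],None,fx=2.5,fy=2.5,interpolation=cv2.INTER_CUBIC))"
```

```text
t 9.1 p [619.8 -83.7  82.4] f [ 0.   0.2 -3.1] w 49.3 n 2
[0.0112, -0.0006, -0.0004, 0.03, 0.02, -0.02]
[0.0112, -0.0006, -0.0004, 0.03, 0.02, -0.02]
t 9.15 p [619.6 -83.6  82.4] f [-0.   0.4 -4.3] w 49.8 n 2
[0.0112, -0.0005, -0.0004, 0.03, 0.02, -0.01]
[0.0112, -0.0005, -0.0004, 0.03, 0.02, -0.01]
```

View pics/w4c.png

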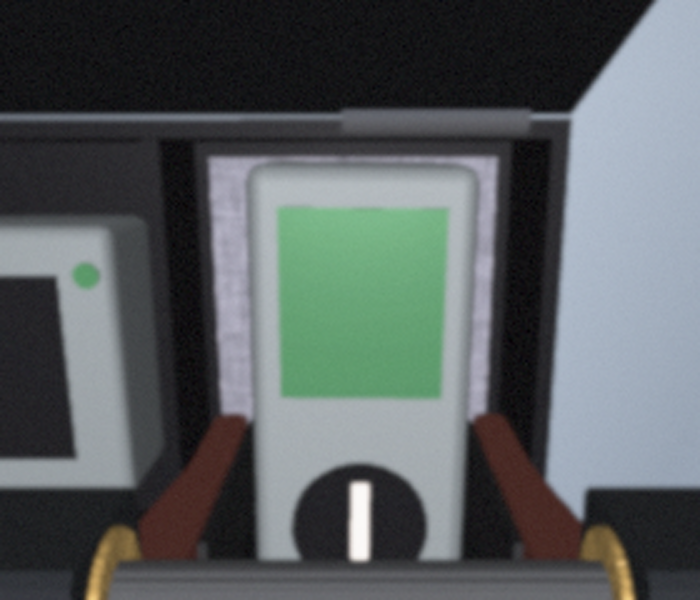

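The tester's top end edge is at crop v≈163. The pad's +y edge is at v≈157, with corners at x≈208 and 499, and the rim band runs from v≈121 to 138.

```bash
python3 -c "
from h import *
im=load('w4')
M=np.array([[np.cos(-.107),-np.sin(-.107)],[np.sin(-.107),np.cos(-.107)]])
g=lambda u,v,z:((ray(im,(180+u/2.5,60+v/2.5),z)[:2]-[562,-74.5])@M).round(1)
print('pad corners (7.5,65),(107.5,65)',g(208,157,8),g(499,157,8))
print('rim outer/inner',g(360,121,60),g(360,138,60),'divider',g(160,200,60),g(193,200,60),'outer wall',g(512,200,60),g(560,200,60))
for z in(110,113):print('tester end',g(250,163,z),g(474,163,z))
o=ctrl.get_obs();print('tcp case',(np.array(o['ee_pos'])[:2]-[562,-74.5])@M)"
```

```text
pad corners (7.5,65),(107.5,65) [ 6.9 65.3] [107.3  65.3]
rim outer/inner [59.2 75. ] [59.2 70.6] divider [ 3.3 53.9] [12.5 53.9] outer wall [101.8  53.9] [115.2  53.9]
tester end [36.1 64.6] [83.  64.6]
tester end [36.5 64.6] [82.6 64.6]
tcp case [58.27543872 -2.9272257 ]
```

>>> carry_out(commands=[[0.012, -0.001, 0, 0, 0, 0], [0.015, 0, 0, 0, 0, 0], [0.015, 0, 0, 0, 0, 0], [0.01, 0, 0, 0, 0, 0], [0, 0, 0, 0, 0, 0]])

```text
t: 9.78
ee_pos: [618.3, -83.4, 26.5]
orientation: [1.287, 1.156, -1.288]
ft_force: [0.1, 0.1, -3.3]
width: 49.6
```

```bash
python3 -c "
from h import *
plan((618.5,-83.5,20),-6.2,n=2)"
```

```text
t 9.78 p [618.3 -83.4  26.5] f [ 0.1  0.1 -3.3] w 49.6 n 2
[0.0032, 0.0001, 0.0, 0.04, 0.02, -0.0]
[0.0032, 0.0001, 0.0, 0.04, 0.02, -0.0]
```

>>> carry_out(commands=[[0.003, 0, 0, 0, 0, 0], [0.003, 0, 0, 0, 0, 0], [0.002, 0, 0, 0, 0, 0], [0, 0, 0, 0, 0, 0]])

```text
t: 10.28
ee_pos: [619.5, -83.5, 19.6]
orientation: [1.288, 1.154, -1.286]
ft_force: [0.4, -0.9, -3.1]
width: 49.5
```

>>> carry_out(commands=[[0.0015, 0, 0, 0, 0, 0], [0.001, 0, 0, 0, 0, 0], [0, 0, 0, 0, 0, 0]])

```text
t: 10.65
ee_pos: [619.9, -83.5, 19.5]
orientation: [1.288, 1.154, -1.285]
ft_force: [0.2, -0.2, -2.6]
width: 49.9
```

>>> carry_out(commands=[[0.002, 0, 0, 0, 0, 0], [0.002, 0, 0, 0, 0, 0], [0, 0, 0, 0, 0, 0]])

```text
t: 11.02
ee_pos: [620.2, -83.6, 19.4]
orientation: [1.289, 1.153, -1.285]
ft_force: [0.7, -0.3, -3.9]
width: 49.6
```

>>> carry_out(commands=[[0.004, 0, 0, 0, 0, 0], [0, 0, 0, 0, 0, 0]])

```text
t: 11.28
ee_pos: [620.8, -83.7, 18.7]
orientation: [1.289, 1.152, -1.285]
ft_force: [0.3, 0.6, -4.0]
width: 49.8
```

```bash
python3 -c "
from h import *
plan((618.5,-83.5,19),-6.2,n=1)"
```

```text
t 11.28 p [620.8 -83.7  18.7] f [ 0.3  0.6 -4. ] w 49.8 n 1
[-0.0003, -0.0023, 0.0, 0.06, 0.05, -0.26]
```

>>> carry_out(commands=[[0, -0.002, 0, 0, 0, 0], [0, 0, 0, 0, 0, 0], [0, 0, 0, 0, 0, 0], [0, 0, 0, 0, 0, 0]], grip=0.28)

```text
t: 11.78
ee_pos: [619.3, -83.6, 18.0]
orientation: [1.289, 1.152, -1.284]
ft_force: [0.7, 0.3, 0.9]
width: 63.0
```

```bash
python3 -c "
from h import *
plan((618.5,-83.5,19),-6.2,n=1)"
```

```text
t 11.78 p [619.3 -83.6  18. ] f [0.7 0.3 0.9] w 63.0 n 1
[-0.001, -0.0008, -0.0, 0.06, 0.05, -0.32]
```

>>> carry_out(commands=[[-0.015, -0.0005, 0, 0, 0, 0], [-0.025, 0, 0, 0, 0, 0], [-0.04, 0, 0, 0, 0, 0], [-0.05, 0, 0, 0, 0, 0], [-0.05, 0, 0, 0, 0, 0], [-0.05, 0, 0, 0, 0, 0], [-0.03, 0, 0, 0, 0, 0], [0, 0, 0, 0, 0, 0]])

```text
t: 12.78
ee_pos: [617.3, -83.1, 293.4]
orientation: [1.291, 1.148, -1.281]
ft_force: [0.7, -0.9, 0.2]
width: 63.3
```

```bash
cat >> h.py <<'E'
M=np.array([[np.cos(-.107),-np.sin(-.107)],[np.sin(-.107),np.cos(-.107)]]);C0=np.array([562,-74.5])
def cw(x,y,z): return np.r_[C0+M@[x,y],z]
def wc(p): p=np.array(p);return np.r_[(p[:2]-C0)@M,p[2]]
E
python3 -c "
from h import *
o=ctrl.get_obs();print(wc(o['ee_pos']).round(1))
w=snap('wrist','w5');t=snap('top','t5');s=snap('side','s5')
for z in(150,):print('can',ray(load('top1'),(501,152),z).round())
a=w['pixels'][0:300,140:500];b=cv2.resize(s['pixels'][110:230,230:350],(300,300),interpolation=cv2.INTER_CUBIC)
cv2.imwrite('pics/w5c.png',np.hstack([a,b]))
plan(cw(0,190,290),-6.2)
"
```

```text
[ 55.9  -2.7 293.4]
can [ 517. -411.  150.]
t 12.93 p [615.2 -82.8 288.7] f [-0.4 -0.5  0.2] w 63.2 n 5
[-0.0003, -0.0108, -0.0385, 0.01, 0.01, -0.03]
[-0.0003, -0.0108, -0.0385, 0.01, 0.01, -0.03]
[-0.0003, -0.0108, -0.0385, 0.01, 0.01, -0.03]
[-0.0003, -0.0108, -0.0385, 0.01, 0.01, -0.03]
[-0.0003, -0.0108, -0.0385, 0.01, 0.01, -0.03]
```

View pics/w5c.png

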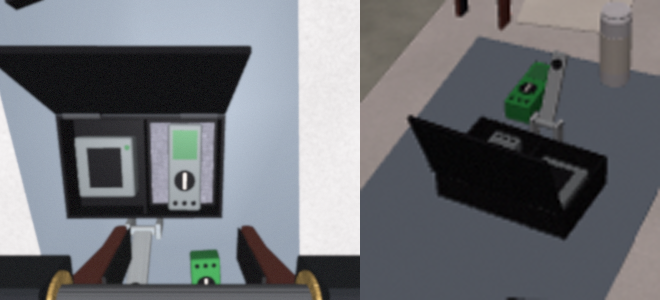

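The tester lies lengthwise on the pad, with the charger and its compartment undisturbed. The lid tip's right corner is at full-frame (391,47).

```bash
python3 -c "
from h import *
w=load('w5');t=load('top1')
for th in(1.75,1.85,1.95,2.05,2.1):
  P=[cw(117.5,75-150*np.cos(th)+k*np.sin(th),60.5+150*np.sin(th)+k*np.cos(th)) for k in(0,8)]
  print(th,proj(w,P).round(1).tolist(),proj(t,P).round(1).tolist(),P[1].round())
for ph in(1.9,2.0,2.1,2.2,2.3):
  print(ph,proj(t,[cw(0,-87+120*np.cos(ph),78+120*np.sin(ph))]).round(1))
print('seen top bar end ~',240+768/4,70+272/4)
"
```

```text
1.75 [[393.0, 79.6], [393.2, 70.1]] [[343.2, 80.4], [340.2, 80.3]] [691.  22. 207.]
1.85 [[393.1, 62.1], [393.0, 52.9]] [[337.6, 80.3], [334.6, 80.3]] [692.  36. 202.]
1.95 [[392.8, 45.4], [392.5, 36.9]] [[332.1, 80.4], [329.3, 80.6]] [694.  50. 197.]
2.05 [[392.0, 30.1], [391.5, 22.4]] [[326.9, 80.8], [324.2, 81.0]] [695.  63. 190.]
2.1 [[391.5, 23.0], [390.9, 15.8]] [[324.4, 81.0], [321.8, 81.3]] [696.  70. 186.]
1.9 [[425.  135.9]]
2.0 [[428.9 136.8]]
2.1 [[432.5 137.8]]
2.2 [[435.6 138.8]]
2.3 [[438.4 139.9]]
seen top bar end ~ 432.0 138.0
```

>>> carry_out(commands=[[0, -0.011, -0.038, 0, 0, 0], [0, -0.011, -0.038, 0, 0, 0], [0, -0.011, -0.038, 0, 0, 0], [0, -0.011, -0.038, 0, 0, 0], [0, -0.011, -0.038, 0, 0, 0], [0, -0.001, -0.02, 0, 0, 0], [0, 0, 0, 0, 0, 0]], grip=1)

```text
t: 13.8
ee_pos: [574.9, 136.4, 274.6]
orientation: [1.276, 1.167, -1.306]
ft_force: [1.0, -0.6, 0.3]
width: 0.8
```

```bash
python3 -c "
from h import *
o=ctrl.get_obs();print(wc(o['ee_pos']).round(1));plan(cw(0,200,165),-6.2)"
```

```text
[ -9.7 211.1 274.6]
t 13.8 p [574.9 136.4 274.6] f [ 1.  -0.6  0.3] w 0.8 n 3
[0.0365, 0.0039, 0.0035, -0.02, 0.11, 0.37]
[0.0365, 0.0037, 0.0036, -0.02, 0.11, 0.37]
[0.0365, 0.0035, 0.0036, -0.02, 0.11, 0.37]
```

>>> carry_out(commands=[[0.037, 0.004, 0.005, 0, 0.1, 0.3], [0.037, 0.003, 0.005, 0, 0.1, 0.3], [0.035, 0.003, 0.005, 0, 0.1, 0.3], [0, 0, 0, 0, 0, 0]])

```text
t: 14.3
ee_pos: [582.9, 114.7, 161.6]
orientation: [1.287, 1.156, -1.295]
ft_force: [0.2, -0.5, 0.0]
width: 0.4
```

```bash
cat >> h.py <<'E'
def lidtcp(th,r=100,push=0): # case-frame TCP so the finger's lower -y corner is at r on the outer face, pressed in by push
    if th>np.pi/2: return np.array([0,75-150*np.cos(th)+8*np.sin(th)-push+10,60.5+r])
    return np.array([0,75-r*np.cos(th)+(8-push)*np.sin(th)+10,60.5+r*np.sin(th)+(8-push)*np.cos(th)])
def table(L): # successive case-frame targets -> tool-frame rows (tool x down, y = case x, z = -case y assumed)
    p=wc(ctrl.get_obs()['ee_pos']);print('now',p.round(1))
    for q in L: d=q-p;print((np.array([-d[2],d[0],-d[1]])/1000).round(4).tolist(),q.round(1));p=q
E
python3 -c "
from h import *
st()
table([lidtcp(t) for t in (1.9,1.57)]+[lidtcp(t,push=3) for t in np.arange(1.4,-.01,-.2)])"
```

```text
t 14.3 q [ 1.750e-01  4.270e-01  1.726e+00 -1.000e-03  9.930e-01  2.870e-01] p [582.9 114.7 161.6] 
R(cols=tool axes)
 [[-0.004  0.994 -0.111]
 [-0.002 -0.111 -0.994]
 [-1.    -0.004  0.002]] f [ 0.2 -0.5  0. ] w 0.365287067025585
now [  0.6 190.4 161.6]
[0.0011, -0.0006, 0.0493] [  0.  141.1 160.5]
[-0.0, 0.0, 0.0481] [  0.   92.9 160.5]
[0.0006, 0.0, 0.02] [  0.   72.9 159.9]
[0.0044, 0.0, 0.0195] [  0.   53.4 155.5]
[0.0082, 0.0, 0.0182] [  0.   35.2 147.3]
[0.0116, 0.0, 0.0163] [  0.   18.9 135.7]
[0.0146, 0.0, 0.0136] [  0.    5.3 121.1]
[0.017, 0.0, 0.0104] [  0.   -5.2 104. ]
[0.0188, 0.0, 0.0069] [  0.  -12.   85.3]
[0.0198, 0.0, 0.003] [  0.  -15.   65.5]
```

>>> carry_out(commands=[[0, 0, 0.025, 0, 0, 0], [0, 0, 0.02, 0, 0, 0], [0, 0, 0.015, 0, 0, 0], [0, 0, 0.015, 0, 0, 0], [0, 0, 0.015, 0, 0, 0], [0, 0, 0.015, 0, 0, 0]])

```text
t: 15.05
ee_pos: [574.8, 5.9, 167.2]
orientation: [1.294, 1.151, -1.288]
ft_force: [2.7, 2.9, -1.6]
width: 0.6
```

```bash
python3 -c "
from h import *
st()
table([lidtcp(t,push=3) for t in np.arange(1.4,-.01,-.2)])"
```

```text
t 15.05 q [-0.011  0.389  1.772  0.     0.976  0.102] p [574.8   5.9 167.2] 
R(cols=tool axes)
 [[ 0.004  0.994 -0.112]
 [ 0.    -0.112 -0.994]
 [-1.     0.004 -0.001]] f [ 2.7  2.9 -1.6] w 0.6087897274427936
now [  4.2  81.4 167.2]
[0.0073, -0.0042, 0.0084] [  0.   72.9 159.9]
[0.0044, 0.0, 0.0195] [  0.   53.4 155.5]
[0.0082, 0.0, 0.0182] [  0.   35.2 147.3]
[0.0116, 0.0, 0.0163] [  0.   18.9 135.7]
[0.0146, 0.0, 0.0136] [  0.    5.3 121.1]
[0.017, 0.0, 0.0104] [  0.   -5.2 104. ]
[0.0188, 0.0, 0.0069] [  0.  -12.   85.3]
[0.0198, 0.0, 0.003] [  0.  -15.   65.5]
```

>>> carry_out(commands=[[0.007, -0.002, 0.009, 0, 0, 0], [0.004, -0.001, 0.019, 0, 0, 0], [0.008, -0.001, 0.018, 0, 0, 0], [0.012, 0, 0.016, 0, 0, 0]])

```text
t: 15.55
ee_pos: [564.1, -59.8, 134.8]
orientation: [1.294, 1.149, -1.286]
ft_force: [0.8, -0.0, 2.8]
width: 0.3
```

```bash
python3 -c "
from h import *
st()
table([lidtcp(t,push=3) for t in np.arange(.6,-.01,-.2)])"
```

```text
t 15.55 q [-0.127  0.422  1.812  0.     0.902 -0.015] p [564.1 -59.8 134.8] 
R(cols=tool axes)
 [[ 0.006  0.994 -0.112]
 [-0.001 -0.112 -0.994]
 [-1.     0.006 -0.   ]] f [ 0.8 -0.   2.8] w 0.3436767743877701
now [  0.6  14.9 134.8]
[0.0137, -0.0006, 0.0096] [  0.    5.3 121.1]
[0.017, 0.0, 0.0104] [  0.   -5.2 104. ]
[0.0188, 0.0, 0.0069] [  0.  -12.   85.3]
[0.0198, 0.0, 0.003] [  0.  -15.   65.5]
```

>>> carry_out(commands=[[0.014, 0, 0.01, 0, 0, 0], [0.017, 0, 0.01, 0, 0, 0], [0.018, 0, 0.007, 0, 0, 0], [0.01, 0, 0.003, 0, 0, 0], [0.005, 0, 0, 0, 0, 0]])

```text
t: 16.18
ee_pos: [558.5, -93.4, 63.8]
orientation: [1.292, 1.152, -1.292]
ft_force: [-0.9, -1.2, 2.0]
width: 0.4
```

```bash
python3 -c "
from h import *
st()
table([lidtcp(t,push=2) for t in [0]])"
```

```text
t 16.175 q [-1.860e-01  5.300e-01  1.844e+00 -1.000e-03  7.670e-01 -7.200e-02] p [558.5 -93.4  63.8] 
R(cols=tool axes)
 [[ 0.001  0.994 -0.113]
 [-0.001 -0.113 -0.994]
 [-1.     0.001  0.001]] f [-0.9 -1.2  2. ] w 0.44286493889190653
now [ -1.4 -19.2  63.8]
[-0.0027, 0.0014, -0.0042] [  0.  -15.   66.5]
```

>>> carry_out(commands=[[0.003, 0, 0, 0, 0, 0], [0, 0, 0, 0, 0, 0]])

```text
t: 16.42
ee_pos: [558.3, -92.8, 60.2]
orientation: [1.291, 1.153, -1.292]
ft_force: [-0.6, 0.5, -0.3]
width: 0.6
```

```bash
python3 -c "
from h import *
t=snap('top','t6');s=snap('side','s6')
a=cv2.resize(t['pixels'][80:200,310:450],(560,480),interpolation=cv2.INTER_CUBIC);b=cv2.resize(s['pixels'][120:240,240:300],(240,480),interpolation=cv2.INTER_CUBIC)
b=cv2.resize(s['pixels'][130:230,230:340],(528,480),interpolation=cv2.INTER_CUBIC)
cv2.imwrite('pics/t6c.png',b)"
```

```text
(no output)
```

View pics/t6c.png

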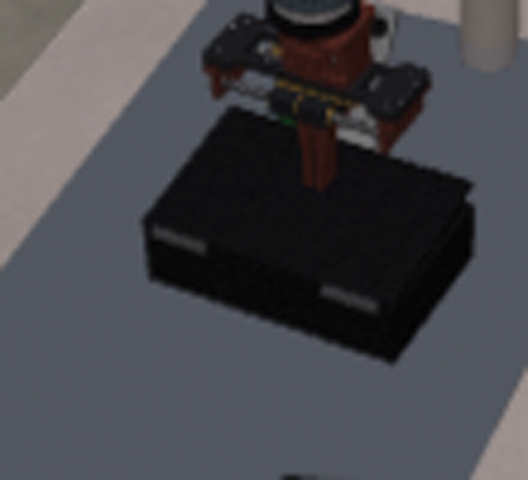

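The lid is almost down. There may be a slight gap at its free −x corner, around crop (470,190), so I'll fit the angle numerically.

```bash
python3 -c "
from h import *
s=load('s6');k=4.8
print('tip ray',[ray(s,(230+318/k,130+188/k),z).round(1).tolist() for z in(60,68.5,75)],st()['ee_pos'])
for th in(0,.03,.06,.1,.15):
  P=[cw(sx*117.5,75-150*np.cos(th)+8*np.sin(th),60.5+150*np.sin(th)+8*np.cos(th)) for sx in(-1,1)]
  print(th,((proj(s,P)-[230,130])*k).round(1).tolist())
print('rim',((proj(s,[cw(-117.5,-75,60),cw(-117.5,75,0),cw(-117.5,75,68),cw(117.5,75,68)])-[230,130])*k).round(1).tolist())
"
```

```text
t 16.525 q [-1.850e-01  5.350e-01  1.845e+00 -1.000e-03  7.610e-01 -7.200e-02] p [558.5 -92.9  60.6] 
R(cols=tool axes)
 [[ 0.001  0.994 -0.112]
 [-0.001 -0.112 -0.994]
 [-1.     0.001  0.001]] f [-0.1  1.2 -0.1] w 0.10244103038298849
tip ray [[564.4, -106.2, 60.0], [560.2, -96.9, 68.5], [557.0, -89.7, 75.0]] [558.46149095 -92.85629873  60.55109011]
0 [[471.1, 192.4], [229.6, 115.3]]
0.03 [[471.1, 188.5], [229.1, 111.4]]
0.06 [[470.9, 184.7], [228.6, 107.6]]
0.1 [[470.6, 179.8], [227.7, 102.6]]
0.15 [[470.0, 173.8], [226.4, 96.7]]
rim [[471.0, 200.2], [390.4, 361.8], [389.3, 300.8], [138.8, 215.3]]
```

```bash
python3 -c "
from h import *
D=np.array([[.424,1.631,624.4,199.6],[.427,1.726,594.1,161.6],[.389,1.772,574.8,167.2],[.422,1.812,567.3,134.8],[.530,1.844,566.2,63.8],[.535,1.845,566.2,60.6]])
A=[];b=[]
for q2,q3,r,z in D: A+=[[np.sin(q2),np.sin(q2+q3),1,0],[np.cos(q2),np.cos(q2+q3),0,1]];b+=[r,z]
x,*_=np.linalg.lstsq(np.array(A),np.array(b),rcond=None);print(x.round(1),(np.array(A)@x-b).round(1))
w=snap('wrist','w6');o=ctrl.get_obs()
for n,p,rv in(('w1',[603.1,222.4,237.5],[0.489,1.515,-0.485]),('w2',[611.3,-87.4,299.7],[1.313,1.138,-1.294]),('w4',[619.7,-83.6,82.4],[1.287,1.156,-1.287]),('w5',[615.2,-82.8,288.7],[1.291,1.148,-1.281]),('w6',o['ee_pos'],o['orientation'])):
  K,Rm,t=cam(load(n));c=-Rm.T@t;print(n,R.from_rotvec(rv).inv().apply(c-np.array(p)).round(1))
print(o['joint_torque'])
crop('w6',120,0,520,300,2)"
```

```text
[418.9 470.3  28.4  40.1] [-7.5  3.4  0.5  1.2  3.1 -1.2  3.2 -2.1  0.5 -0.7  0.2 -0.5]
w1 [-184.6   -0.4  -69.2]
w2 [-184.6    0.4  -69.3]
w4 [-184.6    0.6  -69.2]
w5 [-189.2    2.5  -69.1]
w6 [-184.5    0.4  -69.3]
[-7.08142077e-03 -5.27537620e+01 -1.93270022e+01  4.87332128e-02
  1.85276888e-02  7.68543359e-04]
```

View pics/w6_c.png

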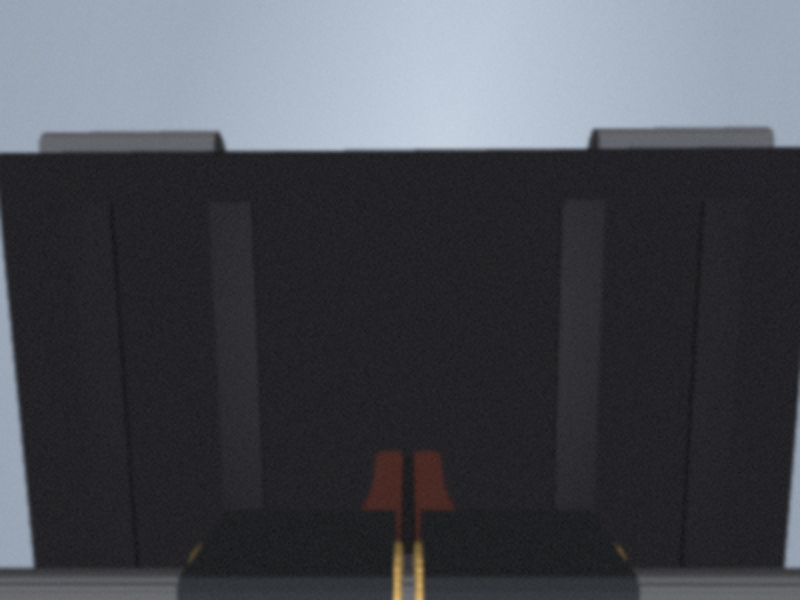

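```bash
python3 -c "
from h import *
w=load('w6');o=ctrl.get_obs();T=R.from_rotvec(o['orientation'])
for k in(0,-10,-20): print(k,((proj(w,[np.array(o['ee_pos'])+T.apply([k,sy*7,sz]) for sy,sz in((-1,0),(1,-10),(1,10))])-[120,0])*2).round().tolist())
for th in (0,.04,.08):print(th,((proj(w,[cw(sx*117.5,75,68.5) for sx in(-1,1)]+[cw(sx*117.5,75-150*np.cos(th),68.5+150*np.sin(th)) for sx in(-1,1)])-[120,0])*2).round().tolist())
"
```

```text
0 [[385.0, 456.0], [427.0, 428.0], [427.0, 483.0]]
-10 [[384.0, 467.0], [428.0, 437.0], [428.0, 496.0]]
-20 [[383.0, 479.0], [429.0, 448.0], [429.0, 509.0]]
0 [[-6.0, 157.0], [825.0, 152.0], [75.0, 617.0], [747.0, 613.0]]
0.04 [[-6.0, 157.0], [825.0, 152.0], [66.0, 628.0], [757.0, 624.0]]
0.08 [[-6.0, 157.0], [825.0, 152.0], [55.0, 639.0], [768.0, 634.0]]
```

>>> carry_out(commands=[[0.003, 0, 0, 0, 0, 0], [0, 0, 0, 0, 0, 0]])

```text
t: 16.82
ee_pos: [558.9, -92.8, 58.1]
orientation: [1.292, 1.152, -1.29]
ft_force: [-0.7, 0.3, -1.3]
width: 0.8
```

>>> carry_out(commands=[[0.004, 0, 0, 0, 0, 0], [0.003, 0, 0, 0, 0, 0], [0, 0, 0, 0, 0, 0]])

```text
t: 17.2
ee_pos: [559.2, -93.0, 50.8]
orientation: [1.292, 1.151, -1.29]
ft_force: [0.2, -0.1, 0.1]
width: 0.6
```

```bash
python3 -c "
from h import *
st();w=snap('wrist','w7');s=snap('side','s7');t=snap('top','t7')
for n in('s6','s7'):
  p=load(n)['pixels'].astype(int).sum(2);print(n);print(p[160:178,322:330])
for n in('w6','w7'):
  p=load(n)['pixels'].astype(int).sum(2)
  for v in(100,180,270,280):
    r=p[v];d=np.diff(r);print(n,v,[int(i) for i in np.argsort(-abs(d))[:6]])
"
```

```text
t 17.2 q [-1.850e-01  5.510e-01  1.848e+00 -1.000e-03  7.400e-01 -7.200e-02] p [559.2 -93.   50.8] 
R(cols=tool axes)
 [[ 0.003  0.994 -0.112]
 [-0.001 -0.112 -0.994]
 [-1.     0.003  0.001]] f [ 0.2 -0.1  0.1] w 0.5828009202516308
s6
[[265 266 263 264 266 265 265 266]
 [264 264 262 264 266 265 266 264]
 [263 266 264 263 264 265 264 268]
 [264 266 265 265 266 265 265 265]
 [263 263 265 265 263 265 263 266]
 [238 243 253 263 263 263 265 266]
 [ 86  90 175 235 244 255 263 263]
 [ 43  40  47  48  85 180 243 263]
 [ 49  47  46  42  46  46 149 254]
 [ 45  44  44  43  47  57 202 260]
 [ 47  44  47  47  46 161 254 265]
 [ 49  42  44  46  48 229 254 264]
 [ 41  52  45  38  34  86 185 257]
 [ 41  44  42  18  32  41  83 252]
 [ 38  46  29  25  43  34  76 251]
 [ 38  31  25  37  29  23  75 251]
 [ 46  29  35  39  21  15  78 251]
 [ 26  29  43  26  19  25  71 251]]
s7
[[265 265 263 264 265 263 266 263]
 [264 263 263 263 263 263 263 265]
 [265 263 263 263 263 263 264 263]
 [263 264 263 265 265 265 264 264]
 [265 265 263 263 266 266 262 265]
 [263 263 262 263 264 263 263 266]
 [262 265 263 263 263 263 266 265]
 [244 254 254 263 265 264 263 264]
 [ 87 180 181 238 254 254 263 265]
 [ 42  43  50  84 185 180 241 261]
 [ 45  41  48  45  41  45 153 256]
 [ 44  44  42  44  45  39 193 259]
 [ 44  46  44  41  39  26 179 257]
 [ 43  44  46  46  26  37  80 250]
 [ 46  43  43  34  26  30  75 251]
 [ 42  43  40  29  27  22  76 251]
 [ 44  47  32  37  17  20  75 249]
 [ 43  25  36  26  20  20  75 250]]
w6 100 [527, 119, 118, 526, 628, 47]
w6 180 [520, 126, 519, 127, 616, 125]
w6 270 [87, 88, 135, 512, 559, 628]
w6 280 [90, 89, 136, 557, 511, 512]
w7 100 [535, 106, 107, 536, 35, 34]
w7 180 [119, 523, 524, 120, 627, 62]
w7 270 [87, 88, 134, 510, 511, 559]
w7 280 [90, 89, 136, 509, 135, 557]
```

>>> carry_out(commands=[[0.003, 0, 0, 0, 0, 0], [0.003, 0, 0, 0, 0, 0], [0, 0, 0, 0, 0, 0]])

```text
t: 17.73
ee_pos: [559.3, -93.1, 46.6]
orientation: [1.292, 1.151, -1.29]
ft_force: [0.7, 0.4, -0.3]
width: 0.4
```

>>> carry_out(commands=[[0.003, 0, 0, 0, 0, 0], [0, 0, 0, 0, 0, 0]])

```text
t: 17.98
ee_pos: [559.7, -93.1, 46.9]
orientation: [1.292, 1.15, -1.289]
ft_force: [-0.2, -0.3, -0.4]
width: 0.6
```

>>> carry_out(commands=[[0.004, 0, 0, 0, 0, 0], [0, 0, 0, 0, 0, 0]])

```text
t: 18.23
ee_pos: [560.5, -93.2, 47.0]
orientation: [1.293, 1.149, -1.288]
ft_force: [-0.6, 0.1, 0.5]
width: 0.6
```

```bash
python3 -c "
from h import *
o=st();print(o['joint_torque'],o['moment']);s=snap('side','s8');t=snap('top','t8');w=snap('wrist','w8')
p=s['pixels'].astype(int).sum(2);print(p[164:176,322:330])
k=4.8
for th in(0,.03,.06):
  P=[cw(-117.5,75-150*np.cos(th)+8*np.sin(th),60.5+150*np.sin(th)+8*np.cos(th))]
  print(th,proj(s,P).round(1).tolist())
cv2.imwrite('pics/s8c.png',np.hstack([cv2.resize(s['pixels'][130:230,230:340],(440,400),interpolation=cv2.INTER_CUBIC),cv2.resize(w['pixels'][100:300,230:410],(360,400),interpolation=cv2.INTER_CUBIC)]))
"
```

```text
t 18.225 q [-1.850e-01  5.580e-01  1.848e+00 -1.000e-03  7.310e-01 -7.200e-02] p [560.5 -93.2  47. ] 
R(cols=tool axes)
 [[ 0.005  0.994 -0.112]
 [-0.002 -0.112 -0.994]
 [-1.     0.005  0.001]] f [-0.6  0.1  0.5] w 0.5814917635900418
[-1.13119397e-02 -5.46272457e+01 -1.90275496e+01  3.51630372e-02
  2.36828495e-01 -1.01184612e-04] [-0.07149719 -0.04856145  0.00233826]
[[262 265 264 263 265 265 262 264]
 [266 264 263 264 264 265 266 265]
 [264 265 265 263 263 263 264 264]
 [266 264 264 265 267 266 266 263]
 [244 254 264 265 263 265 264 263]
 [ 85 184 235 241 253 263 266 265]
 [ 45  48  50  87 183 234 247 263]
 [ 50  43  46  47  47  48 139 254]
 [ 44  43  43  44  46  41 130 252]
 [ 45  42  46  49  45  22  79 250]
 [ 47  44  42  45  27  27  75 251]
 [ 46  47  48  39  20  18  76 252]]
0 [[328.2, 170.1]]
0.03 [[328.1, 169.3]]
0.06 [[328.1, 168.5]]
```

View pics/s8c.png

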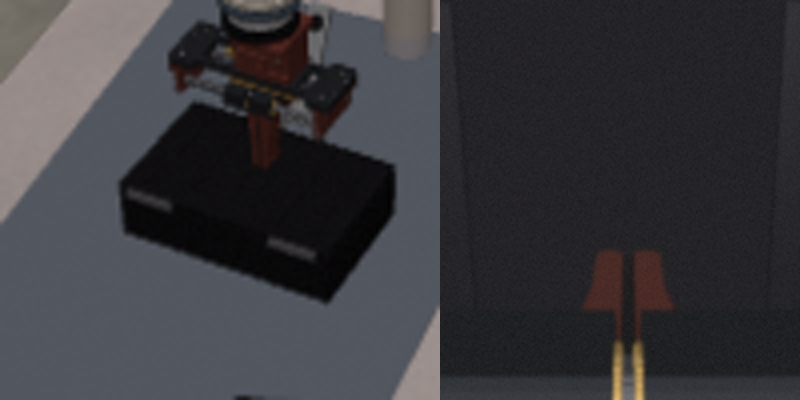

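The lid is flush with the rim and no gap is left. The TCP z reading looks about 20 mm low, so I'll check it against the lid seen in the wrist image.

```bash
python3 -c "
from h import *
w=load('w8');p=cv2.GaussianBlur(w['pixels'],(3,3),0).astype(int).sum(2)
K,Rm,t=cam(w);print('cam z',(-Rm.T@t).round(1))
for v in(100,140,180):
  d=np.abs(np.diff(p[v]));l=int(np.argmax(d[20:200])+20);r=int(np.argmax(d[450:620])+450)
  for z in(48,60,68.5): 
    a,b=ray(w,(l+.5,v),z),ray(w,(r+.5,v),z);print(v,l,r,z,'width',np.linalg.norm(a-b).round(1),wc(a).round(),wc(b).round())
col=p[60:120,330];print('hinge row',60+int(np.argmax(np.abs(np.diff(col)))),wc(ray(w,(330,60+int(np.argmax(np.abs(np.diff(col))))),68.5)).round(1))
"
```

```text
cam z [567.9 -24.1 231. ]
100 98 537 48 width 262.2 [-132.   64.   48.] [130.  62.  48.]
100 98 537 60 width 245.0 [-124.   63.   60.] [121.  62.  60.]
100 98 537 68.5 width 232.8 [-117.   62.   68.] [115.  61.  68.]
140 106 530 48 width 262.1 [-132.   40.   48.] [130.  39.  48.]
140 106 530 60 width 244.9 [-123.   41.   60.] [121.  40.  60.]
140 106 530 68.5 width 232.8 [-117.   41.   68.] [115.  40.  68.]
180 114 523 48 width 262.1 [-132.   15.   48.] [130.  14.  48.]
180 114 523 60 width 244.9 [-123.   18.   60.] [122.  16.  60.]
180 114 523 68.5 width 232.7 [-117.   19.   68.] [116.  18.  68.]
hinge row 71 [ 4.9 75.8 68.5]
```

>>> carry_out(commands=[[-0.02, 0, 0, 0, 0, 0], [-0.04, 0, 0, 0, 0, 0], [-0.05, 0, 0, 0, 0, 0], [-0.055, 0, 0, 0, 0, 0], [-0.055, 0, 0, 0, 0, 0], [-0.01, 0, 0, 0, 0, 0]])

```text
t: 19.12
ee_pos: [558.5, -92.4, 277.1]
orientation: [1.29, 1.156, -1.294]
ft_force: [0.1, -0.3, -0.4]
width: 0.3
```

```bash
python3 -c "
from h import *
print(wc(ctrl.get_obs()['ee_pos']).round(1));plan(cw(0,-205,260),-6.2)"
```

```text
[ -1.5 -18.1 277.1]
t 19.12 p [558.5 -92.4 277.1] f [ 0.1 -0.3 -0.4] w 0.3 n 5
[0.0034, 0.0005, 0.0374, -0.05, 0.0, 0.03]
[0.0034, 0.0005, 0.0374, -0.05, 0.0, 0.03]
[0.0034, 0.0005, 0.0374, -0.05, 0.0, 0.03]
[0.0034, 0.0004, 0.0374, -0.05, 0.0, 0.03]
[0.0034, 0.0004, 0.0374, -0.05, 0.0, 0.03]
```

>>> carry_out(commands=[[0.003, 0, 0.037, 0, 0, 0], [0.003, 0, 0.037, 0, 0, 0], [0.003, 0, 0.037, 0, 0, 0], [0.003, 0, 0.037, 0, 0, 0], [0.003, 0, 0.03, 0, 0, 0], [0, 0, 0, 0, 0, 0]])

```text
t: 19.88
ee_pos: [535.5, -272.2, 251.6]
orientation: [1.288, 1.169, -1.298]
ft_force: [-0.6, 0.1, -0.2]
width: 0.6
```

```bash
python3 -c "
from h import *
print(wc(ctrl.get_obs()['ee_pos']).round(1));plan(cw(0,-203,145),-6.2)
w=snap('wrist','w9')
v=load('w8')
p=snap('top','t9')
for z in(68.5,):print('lid tip corner? ',proj(p,[cw(-117.5,-75,68.5),cw(117.5,-75,68.5)]).round(1))
cv2.imwrite('pics/t9c.png',np.hstack([cv2.resize(w['pixels'],(480,300)),cv2.resize(p['pixels'][90:200,320:430],(300,300),interpolation=cv2.INTER_CUBIC)]))"
```

```text
[  -5.3 -199.4  251.6]
t 19.88 p [ 535.5 -272.2  251.6] f [-0.6  0.1 -0.2] w 0.6 n 3
[0.0355, 0.0023, 0.0013, -0.04, -0.08, 0.26]
[0.0355, 0.0021, 0.0013, -0.04, -0.08, 0.26]
[0.0355, 0.0019, 0.0012, -0.04, -0.08, 0.26]
lid tip corner?  [[393.1 184.8]
 [401.2 105.4]]
```

View pics/t9c.png

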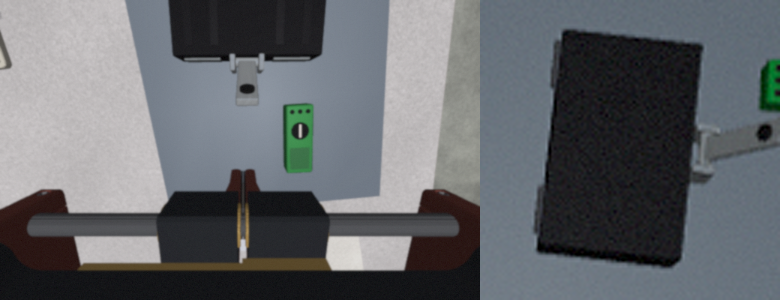

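The lid is flush over the whole case. The bar still leans out, with its end at about (329,139) in wrist pixels, in line with the closed fingers.

>>> carry_out(commands=[[0.035, 0.002, 0.002, 0, 0, 0.2], [0.035, 0.002, 0.002, 0, 0, 0.2], [0.033, 0.002, 0.001, 0, 0, 0.2], [0, 0, 0, 0, 0, 0]])

```text
t: 20.48
ee_pos: [541.6, -270.5, 146.1]
orientation: [1.289, 1.164, -1.284]
ft_force: [0.1, -0.5, 0.7]
width: 0.7
```

```bash
cat >> h.py <<'E'
def bartcp(ph,r=85,e=21,push=0): # case-frame TCP, finger's lower +y corner (e above TCP) at r on the bar's upper face
    if ph>np.pi/2: return np.array([0,-87+120*np.cos(ph)-5*np.sin(ph)+push-10,78+r-e])
    return np.array([0,-87+r*np.cos(ph)-(5-push)*np.sin(ph)-10,78+r*np.sin(ph)+(5-push)*np.cos(ph)-e])
E
python3 -c "
from h import *
print(proj(load('w9'),[cw(0,-87+120*np.cos(p),78+120*np.sin(p)) for p in(1.9,2.1,2.3)]).round())
table([bartcp(t) for t in (2.1,1.57)]+[bartcp(t,push=3) for t in np.arange(1.4,-.01,-.2)])"
```

```text
[[330. 116.]
 [330. 143.]
 [330. 163.]]
now [   0.7 -197.1  146.1]
[0.0041, -0.0007, -0.0352] [   0.  -161.9  142. ]
[-0.0, 0.0, -0.06] [   0.  -101.9  142. ]
[0.0009, 0.0, -0.0174] [  0.  -84.5 141.1]
[0.0042, 0.0, -0.0165] [  0.  -68.1 136.9]
[0.0073, 0.0, -0.0153] [  0.  -52.8 129.6]
[0.0102, 0.0, -0.0135] [  0.  -39.2 119.4]
[0.0127, 0.0, -0.0112] [  0.  -28.  106.6]
[0.0147, 0.0, -0.0085] [  0.  -19.5  91.9]
[0.0161, 0.0, -0.0054] [  0.  -14.1  75.8]
[0.0168, 0.0, -0.0021] [  0. -12.  59.]
```

>>> carry_out(commands=[[0.003, 0, -0.02, 0, 0, 0.2], [0.001, 0, -0.02, 0, 0, 0], [0, 0, -0.015, 0, 0, 0], [0, 0, -0.015, 0, 0, 0], [0, 0, -0.015, 0, 0, 0], [0, 0, -0.01, 0, 0, 0]])

```text
t: 21.22
ee_pos: [555.3, -169.4, 148.0]
orientation: [1.29, 1.154, -1.275]
ft_force: [0.1, -1.7, -0.1]
width: 0.3
```

```bash
python3 -c "
from h import *
st()
table([bartcp(t,push=3) for t in np.arange(1.4,-.01,-.2)])"
```

```text
t 21.225 q [-0.319  0.42   1.776  0.006  0.937 -0.221] p [ 555.3 -169.4  148. ] 
R(cols=tool axes)
 [[ 0.01   0.995 -0.102]
 [ 0.002 -0.102 -0.995]
 [-1.     0.01  -0.003]] f [ 0.1 -1.7 -0.1] w 0.33597174297365995
now [  3.5 -95.1 148. ]
[0.0069, -0.0035, -0.0105] [  0.  -84.5 141.1]
[0.0042, 0.0, -0.0165] [  0.  -68.1 136.9]
[0.0073, 0.0, -0.0153] [  0.  -52.8 129.6]
[0.0102, 0.0, -0.0135] [  0.  -39.2 119.4]
[0.0127, 0.0, -0.0112] [  0.  -28.  106.6]
[0.0147, 0.0, -0.0085] [  0.  -19.5  91.9]
[0.0161, 0.0, -0.0054] [  0.  -14.1  75.8]
[0.0168, 0.0, -0.0021] [  0. -12.  59.]
```

>>> carry_out(commands=[[0.006, -0.002, -0.011, 0, 0, 0], [0.004, -0.001, -0.016, 0, 0, 0], [0.007, 0, -0.015, 0, 0, 0], [0.01, 0, -0.013, 0, 0, 0]])

```text
t: 21.72
ee_pos: [558.7, -110.9, 119.6]
orientation: [1.292, 1.153, -1.275]
ft_force: [-0.0, -2.2, 1.1]
width: 0.3
```

```bash
python3 -c "
from h import *
st()
t=snap('top','t10')
table([bartcp(t,push=3) for t in np.arange(.6,-.01,-.2)])"
```

```text
t 21.725 q [-0.219  0.445  1.818  0.006  0.868 -0.12 ] p [ 558.7 -110.9  119.6] 
R(cols=tool axes)
 [[ 0.011  0.995 -0.103]
 [ 0.002 -0.103 -0.995]
 [-1.     0.011 -0.003]] f [-0.  -2.2  1.1] w 0.27646285727665576
now [ -0.5 -35.2 118.1]
[0.0114, 0.0005, -0.0072] [  0.  -28.  106.6]
[0.0147, 0.0, -0.0085] [  0.  -19.5  91.9]
[0.0161, 0.0, -0.0054] [  0.  -14.1  75.8]
[0.0168, 0.0, -0.0021] [  0. -12.  59.]
```

>>> carry_out(commands=[[0.012, 0, -0.008, 0, 0, 0], [0.014, 0, -0.008, 0, 0, 0], [0.012, 0, -0.004, 0, 0, 0], [0.006, 0, -0.001, 0, 0, 0]])

```text
t: 22.28
ee_pos: [560.1, -86.2, 70.3]
orientation: [1.291, 1.157, -1.277]
ft_force: [0.7, 0.1, 1.0]
width: 0.1
```

>>> carry_out(commands=[[0.004, 0, 0, 0, 0, 0], [0.003, 0, 0, 0, 0, 0], [0, 0, 0, 0, 0, 0]])

```text
t: 22.65
ee_pos: [559.8, -86.5, 62.3]
orientation: [1.291, 1.158, -1.278]
ft_force: [0.8, -0.2, -0.3]
width: 0.3
```

>>> carry_out(commands=[[0.003, 0, 0, 0, 0, 0], [0.003, 0, 0, 0, 0, 0], [0, 0, 0, 0, 0, 0]])

```text
t: 23.02
ee_pos: [560.5, -86.9, 61.8]
orientation: [1.292, 1.156, -1.277]
ft_force: [-0.4, 0.6, -0.8]
width: 0.7
```

>>> carry_out(commands=[[0.004, 0, 0, 0, 0, 0], [0, 0, 0, 0, 0, 0]])

```text
t: 23.28
ee_pos: [561.5, -87.2, 61.4]
orientation: [1.293, 1.154, -1.276]
ft_force: [0.0, -0.8, -0.9]
width: 0.6
```

The z reading stalls at 61.5, which is the bar's 83 mm top minus the same 21.5 mm offset seen on the lid. That fits the bar being flat. I'll retreat and check it numerically.

>>> carry_out(commands=[[-0.02, 0, 0, 0, 0, 0], [-0.04, 0, 0, 0, 0, 0], [-0.05, 0, 0, 0, 0, 0], [-0.055, 0, 0, 0, 0, 0], [-0.055, 0, 0, 0, 0, 0], [-0.03, 0, 0, 0, 0, 0], [0, 0, 0, 0, 0, 0]])

```text
t: 24.15
ee_pos: [558.7, -89.0, 316.8]
orientation: [1.293, 1.154, -1.277]
ft_force: [-0.2, -0.2, 0.2]
width: 0.4
```

```bash
python3 -c "
from h import *
st();t=snap('top','t11');w=snap('wrist','w11');s=snap('side','s11')
for n,im in(('w',w),('s',s)):
  print(n,[(ph,proj(im,[cw(x,-87+120*np.cos(ph)-5*np.sin(ph),78+120*np.sin(ph)+5*np.cos(ph)) for x in(-13,13)]).round(1).tolist()) for ph in(0,.07,.15,.3)])
  P=proj(im,[cw(0,33,83)])[0].round().astype(int);g=im['pixels'].astype(int).sum(2)
  print('line across bar end, case y 13..53:',[(y,int(g[tuple(proj(im,[cw(-6,y,83 if y<=33 else 68.5)])[0].round().astype(int)[::-1])])) for y in range(13,57,4)])
  print('width at y=10:',[(x,int(g[tuple(proj(im,[cw(x,10,83)])[0].round().astype(int)[::-1])])) for x in range(-22,23,4)])
# wrist: bar edge columns near its end
g=cv2.GaussianBlur(w['pixels'],(3,3),0).astype(int).sum(2)
for y in(-10,0,10,20,28):
  u,v=proj(w,[cw(0,y,83)])[0];v=int(round(v));d=np.diff(g[v,int(u)-60:int(u)+60]);l,r=int(u)-60+np.argmax(d),int(u)-60+np.argmin(d)
  print(y,v,l,r,'bar width if z=83:',np.linalg.norm(ray(w,(l+.5,v),83)-ray(w,(r+.5,v),83)).round(1),'if 95:',np.linalg.norm(ray(w,(l+.5,v),95)-ray(w,(r+.5,v),95)).round(1))
# bystanders: shift before/after in top view
a,b=load('top1')['pixels'],t['pixels']
for n,(x,y) in dict(adapter=(219,172),tray=(277,186),can=(497,154),green=(445,121)).items():
  T=a[y-16:y+16,x-16:x+16];m=cv2.matchTemplate(b[y-28:y+28,x-28:x+28],T,cv2.TM_CCOEFF_NORMED);_,q,_,loc=cv2.minMaxLoc(m);print(n,np.array(loc)-12,round(q,3))
"
```

```text
t 24.15 q [-0.182  0.216  1.647  0.005  1.27  -0.079] p [558.7 -89.  316.8] 
R(cols=tool axes)
 [[ 0.009  0.994 -0.104]
 [ 0.003 -0.104 -0.995]
 [-1.     0.009 -0.004]] f [-0.2 -0.2  0.2] w 0.4488089251296332
w [(0, [[314.9, 138.2], [333.4, 138.3]]), (0.07, [[314.8, 139.0], [333.6, 139.1]]), (0.15, [[314.6, 140.5], [333.9, 140.5]]), (0.3, [[314.3, 145.0], [334.4, 145.0]])]
line across bar end, case y 13..53: [(13, 525), (17, 522), (21, 521), (25, 526), (29, 525), (33, 372), (37, 92), (41, 121), (45, 105), (49, 115), (53, 118)]
width at y=10: [(-22, 99), (-18, 97), (-14, 275), (-10, 508), (-6, 525), (-2, 513), (2, 515), (6, 516), (10, 497), (14, 167), (18, 99), (22, 105)]
s [(0, [[292.4, 175.4], [286.7, 173.5]]), (0.07, [[292.4, 173.7], [286.7, 171.8]]), (0.15, [[292.5, 171.6], [286.7, 169.7]]), (0.3, [[292.9, 167.5], [287.1, 165.6]])]
line across bar end, case y 13..53: [(13, 346), (17, 347), (21, 348), (25, 350), (29, 349), (33, 345), (37, 42), (41, 44), (45, 44), (49, 43), (53, 38)]
width at y=10: [(-22, 61), (-18, 232), (-14, 337), (-10, 337), (-6, 348), (-2, 344), (2, 347), (6, 338), (10, 130), (14, 40), (18, 44), (22, 45)]
-10 169 314 332 bar width if z=83: 26.0 if 95: 25.3
0 162 314 332 bar width if z=83: 25.9 if 95: 25.1
10 155 314 332 bar width if z=83: 25.7 if 95: 25.0
20 148 314 332 bar width if z=83: 25.5 if 95: 24.8
28 142 314 333 bar width if z=83: 26.8 if 95: 26.0
adapter [0 0] 0.994
tray [0 0] 0.996
can [0 0] 0.997
green [-8 12] 0.32
```

```bash
python3 -c "
from h import *
s=load('s11');g=s['pixels'].astype(int).sum(2)
for ph in(0,.04,.07,.12):
  e=lambda k:proj(s,[cw(0,-87+120*np.cos(ph)-k*np.sin(ph),78+120*np.sin(ph)+k*np.cos(ph))])[0].round(1)
  print(ph,'upper edge',e(5),'lower edge',e(-5))
print(g[166:186,286:293])
print('lid corner');print(g[166:174,322:330])"
```

```text
0 upper edge [289.5 174.4] lower edge [289.7 176.4]
0.04 upper edge [289.5 173.5] lower edge [289.6 175.4]
0.07 upper edge [289.5 172.7] lower edge [289.6 174.7]
0.12 upper edge [289.6 171.4] lower edge [289.5 173.5]
[[ 42  38  46  35  46  46  42]
 [ 40  40  45  41  49  48  78]
 [ 43  43  41  41  35  50 212]
 [ 39  42  45  42  50 170 355]
 [ 40  41  44  40 130 345 347]
 [ 47  42  45 116 279 338 347]
 [ 40  44  90 269 336 345 345]
 [ 47  61 223 335 342 344 348]
 [ 40 111 330 334 341 349 350]
 [ 40 101 207 259 323 345 335]
 [ 44  39 128 153 197 201 260]
 [ 42  36  43  40  71 130 153]
 [ 42  38  45  41  40  42  41]
 [ 39  44  43  46  44  39  44]
 [ 45  39  46  43  47  40  40]
 [ 48  41  45  38  48  40  44]
 [ 43  41  44  43  42  43  37]
 [ 42  47  45  42  43  43  44]
 [ 41  42  44  45  45  43  40]
 [ 28  36  43  38  45  41  43]]
lid corner
[[259 260 263 259 260 260 261 260]
 [261 261 260 260 258 260 263 260]
 [239 251 260 260 260 262 263 260]
 [ 85 178 232 240 253 260 261 262]
 [ 44  44  52  87 177 232 241 258]
 [ 44  48  43  43  42  40 139 250]
 [ 42  41  47  38  43  33 129 249]
 [ 43  39  48  44  44  24  78 247]]
```

```bash
python3 -c "
from h import *
print(ctrl.close_job())"
```

```text
the job is handed in; nothing more can be done
None
```

The tester is packed in the empty compartment, the lid was closed next, and the bar was swung flat on it last. I handed the job in at about 24 s of the 59 s allowed; it reports no verdict.

**Last checks:**
- **Tester:** after release it was seen face up and lengthwise on the pad, but it could not be seen again once the lid was shut.
- **Lid:** the camera fit gave an angle of about 0, with no visible gap.
- **Bar:** the edges of its free end matched an angle of about 0 to within about half a pixel (0.07 rad would be 1.7 pixels).
- **Other things:** adapter, tray and can show no shift in the top view. The charger looked undisturbed before the lid closed. The green look-alike was hidden behind the arm in the last view.
- **Arm:** it ended clear of everything.

**What disagreed:**
- **Force reading:** it barely changed when pressing on the pad, lid and bar, so I judged contact by the downward motion stalling. The tester may therefore have settled a millimetre or two when let go.
- **Finger length:** with the gripper closed, contact came about 21 mm higher than the tool position reading suggested. The offset was the same on lid and bar, and I found no cause.

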